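# Clip a plywood blank into the sliding-clip jig

### The arm

A 6-joint arm with a two-finger parallel gripper is mounted at the origin on the work surface. World frame = base frame: x ahead of the robot, y to its left, z up, the work surface at z = 0. Lengths are in m, angles in degrees, forces in N, time in s.
With the tool pointing down it reaches from about 0.35 to 0.875 m from the base axis. Payload 4.2 kg.
Tool frame: the origin (TCP) lies at the very end of the fingers, on their centre line; the grasp point (between the pads) lies 19 mm behind it; z points along the fingers, y is the line along which they close (so a half turn about z gives the same grasp; the last joint's range is limited). The gripper opens to 87 mm and grips with 3 to 60 N. Pads are 19 mm wide; open, the fingers measure 117 mm over their backs; the gripper's body (75 mm by 190 mm) begins 51 mm behind the grasp point.
Start: joints at [-59.324, 22.042, 0.453, 0, -68.411, -14.817], TCP at [0.171, -0.601, 0.223] pointing down, gripper open.
Joint ranges: [-179.83, 179.83], [-69.29, 118.12], [-61.27, 80.66], [-181.25, 117.63], [-171.15, -9.14], [-177.46, 177.46]. Speed limits (degrees/s): [159.86, 159.86, 180, 180, 180, 180].

### API

Orientations are given as a 3x3 rotation matrix whose columns are the frame's x, y, z axes.
In Python, from station import sense, cams, r gives the robot as it stands. The module is installed in compiled form; this text tells all that it offers.
- The arm moves only by the tool step_arm, never from a script. Its argument "targets" is text: rows parted by semicolons, each of 4 numbers parted by spaces: the shift along the tool's x, y, z in cm, then the turn about the tool's z in degrees. In form: x y z turn; .... A call has 1 to 12 rows; each row shifts and turns the commanded pose from where the row before left it, along the tool's axes as they then stand; what a row does not reach is not made up. A row lasts 1/12 s, in which the tool goes at most 41.7 mm and 7.16 degrees, less where a joint would pass 70% of its speed; a pose out of reach is approached as far as the arm can. A call with a gripper value outside its range is refused whole. "claw" is the finger opening in cm, from 0 to 8.7, set as the call begins (left out, the last holds). The fingers move at their own pace and stop on an object; the grip force is fixed at half the most. Time passes only in rows, so rows that do not move let the fingers close. It gives the time, the measured TCP pose, the force, the opening and the grip force at its end, in the units of the state.
- sense(): the state, without advancing time (a new reading comes with each control period).
- cams.capture(name): name is "scene" or "top" or "wrist"; returns a dict with "frame" (400x640x3 uint8, blue, green, red), "vertical_fov" (degrees; the focal length in pixels is half the picture's height over the tangent of half this angle, whatever the lens; pixels are square), "cx", "cy" (the principal point, pixels), "eye" and "rotation" of the camera in the world; the wrist camera has in their place "tool_from_camera" (4x4, takes a point from camera to tool coordinates, whose origin is the TCP and whose axes are the flange's). Camera axes: x right, y down, z forward; pixel columns grow to the right and rows downward; lengths in m; the calibration is good to about 2 mm. A picture is of the moment at which its call begins: read the wrist's pose just before it. There is no depth.
- r.finish_job(): hands the job in; it is judged then, once.
The state is a dict: "time_s": time; "joints": joint angles; "joint_velocities": joint speeds; "effort": joint torques, N m; "tcp_pos": TCP position; "ee_rot": TCP orientation; "wrist_force": force on the tool from outside, world axes, zero at the start; "moment": the same for the moment, N m; "gripper_width": opening from 0.0 (shut) to 1.0 (fully open); "gripper_force": force on a finger pad.
Only numpy, scipy, OpenCV 4.12 (cv2) and the standard library are available. Lean on these libraries where they do the work, as an engineer would, in place of code of your own. Each camera call takes 0.05 s, during which the arm holds its last target. There are 200 camera calls.

### The job

Push the plywood panel along the jig's grey bed until its edge is flush and square against the yellow-faced end stop. Then press the clip's orange thumb tail down so that the sprung jaw opens wide, and keep it down while sliding the clip along its track until the panel's edge is right back in the clip's throat; let the tail up so that the jaw closes on the panel, and leave it clipped, still flush with the stop. Leave the mallet, tape roll and jar where they are.

Things in the scene. Friction and masses are not known exactly. Their poses are not given: they have to be found in the camera images.
- jig: Fixed jig on the bench: blue base 170 mm (x) by 450 mm (y: -220 to +230), 8 mm thick; origin on the bench. Two grey rails, each 56 mm wide with a 48 mm channel between them along the middle, form the bed: top 22 mm above the bench, y = -200 to +25 mm. The clip's track runs along y at x = 0.
- stop_face (a point): Middle of the yellow face of the end stop, at bed height (22 mm), at jig y = -200 mm, looking to jig +y; axes as the jig's. The stop is a bar 170 mm wide (x), 20 mm thick, its top 44 mm above the bench. The panel is to be flush with this face.
- panel_mid (a point): Centre of the loose plywood panel, 140 (x) by 100 (y) by 12 mm, about 0.16 kg, lying flat on the bed 20 to 60 mm short of the stop, askew; y axis roughly as the jig's. Flush, its centre is at jig y = -150 mm and its edge facing the clip at -100 mm. 45 mm or more is free between that edge and the clip's nose at first. Squaring it to the stop can take 12 N.
- clip (a joint): Place of the clip's carriage on its track, m (0 to 0.215): grows towards the stop (jig -y). Moves with about 2 N, stays where left. Its pin is at jig y = 0.115 - value, x = 0, 52 mm above the bench. With the panel flush, the throat touches the panel's edge at 0.201. A shut jaw cannot pass on to the panel: its orange nose, 61 mm ahead of the pin, bumps the edge.
- jaw (a joint): Angle of the orange sprung jaw about the pin, rad: 0 shut empty, 0.5 fully open (hard stop); about 0.18 when closed on the 12 mm panel. Above about 0.25 the jaw clears the panel. A spring shuts it; pushing down at the middle of the tail takes about 4 N to start and 12 N fully open.
- jaw_tail (a point): Middle of the upper face of the thumb tail: orange pad 46 mm wide (x), a red ridge 9 mm high at each end, 44 mm channel (y) between them. Shut: 75 mm behind the pin (jig +y), 87 mm above the bench, outer end 0.3 rad up; fully open: 83 mm behind, 47 mm high, outer end 0.2 rad down. A fingertip in the channel presses it down and moves the clip along.
- jaw_tip (a point): Underside of the black rubber pad at the jaw's nose, 55 mm ahead of the pin (to jig -y); 24 mm above the bench when shut, about 56 mm when fully open. A lower jaw, its top 1 mm below the bed, runs in the channel beneath it.
- clip_throat (a point): Middle of the front face of the clip's throat block, 14 mm ahead of the pin, 28 mm above the bench: the panel's edge comes to rest against this face.
- mallet: Bystander: wooden mallet lying on the bench, head 60 x 110 x 65 mm, handle 150 mm beyond it; origin under the middle of the head.
- tape: Bystander: yellow roll of tape, 100 mm across, 25 mm high; origin at the centre of its underside.
- jar: Bystander: amber jar with red lid, 64 mm across, 75 mm high; origin at the centre of its underside.
There are look-alikes about, which are no part of the job. Of the things that look like the part that bears panel_mid, the middle-sized one is meant.

How it is judged:
By the outcome, as a careful person would: the job done as asked, in the order asked, and still so for the second after the job is handed in, with the robot touching nothing.
It also fails if it takes over 54 s, if anything falls off the work surface, if the arm or the gripper's body presses on something with over 40 N, if the wrist force passes 120 N, or if a joint passes its speed limit or range.

## Working session

There is one attempt and no reset: what is moved stays moved. The work goes in short steps, Python scripts to look and compute and a tool call to move; the robot and the scene stay as the last step left them, time stands still between calls to the robot, and variables do not carry over. Pictures are saved under pics/ and viewed, at most 10 in all, crops included, and the job is handed in when it is done.

Besides the shell and the picture viewer there is one more tool, called after "Emit:" as name(argument=value, ...) on one line, values as JSON. step_arm: Moves the arm, as the interface text tells. Its arguments: {"type":"object","properties":{"targets":{"type":"string"},"claw":{"type":"number"}},"required":["targets"]}

```bash
mkdir -p pics; cat > h.py <<'E'
import numpy as np, cv2
from station import sense, cams, r
def cap(n,save=None):
    s=sense(); c=cams.capture(n)
    if save: cv2.imwrite('pics/'+save,c['frame'])
    f=200/np.tan(np.radians(c['vertical_fov'])/2)
    if n=='wrist':
        T=np.array(c['tool_from_camera']); R=np.array(s['ee_rot']); 
        e=np.array(s['tcp_pos'])+R@T[:3,3]; Rc=R@T[:3,:3]
    else: e=np.array(c['eye']); Rc=np.array(c['rotation'])
    return dict(im=c['frame'],f=f,cx=c['cx'],cy=c['cy'],e=e,R=Rc)
def ray(c,u,v):
    d=c['R']@np.array([(u-c['cx'])/c['f'],(v-c['cy'])/c['f'],1.]); return d
def plane(c,u,v,z):
    d=ray(c,u,v); return c['e']+d*(z-c['e'][2])/d[2]
def proj(c,p):
    q=c['R'].T@(np.array(p)-c['e']); return c['f']*q[0]/q[2]+c['cx'],c['f']*q[1]/q[2]+c['cy']
E
python3 - <<'E'
from h import *
for n in('scene','top'):
    c=cap(n,n+'0.png'); print(n,c['f'],c['cx'],c['cy'],c['e'].round(3),c['R'].round(3).tolist())
s=sense(); print(s)
E
```

```text
scene 378.5297225621307 313.88526154201014 204.59770716274522 [0.897 0.315 0.851] [[-0.773, 0.515, -0.371], [0.635, 0.635, -0.44], [0.009, -0.575, -0.818]]
top 407.2072157554452 321.89664790734815 199.95743679435114 [ 0.399 -0.083  1.121] [[-0.006, -0.993, 0.119], [-1.0, 0.003, -0.019], [0.018, -0.119, -0.993]]
{'time_s': 0.1, 'joints': array([-5.93240653e+01,  2.20867959e+01,  3.87616648e-01, -2.44051905e-02,
       -6.84121295e+01, -1.48179286e+01]), 'joint_velocities': array([ 0.03078003, -0.19307669,  0.19516459,  0.07353868, -0.07947776,
       -0.00293766]), 'effort': array([-3.48504745e-04, -3.91688347e+01,  1.87934965e+01,  4.23191562e+00,
        1.34608187e-02, -6.47813613e-05]), 'tcp_pos': array([ 0.17066159, -0.60068586,  0.22156678]), 'ee_rot': array([[-9.61984725e-01, -2.73102484e-01, -6.50466925e-04],
       [-2.73103234e-01,  9.61982908e-01,  1.87289586e-03],
       [ 1.14245554e-04,  1.97934183e-03, -9.99998035e-01]]), 'wrist_force': array([-0.62022202,  0.41506204, -0.88477372]), 'moment': array([ 0.01257642,  0.01142406, -0.04676733]), 'gripper_force': 0.0, 'gripper_width': 1.000891407079473}
```

View pics/top0.png

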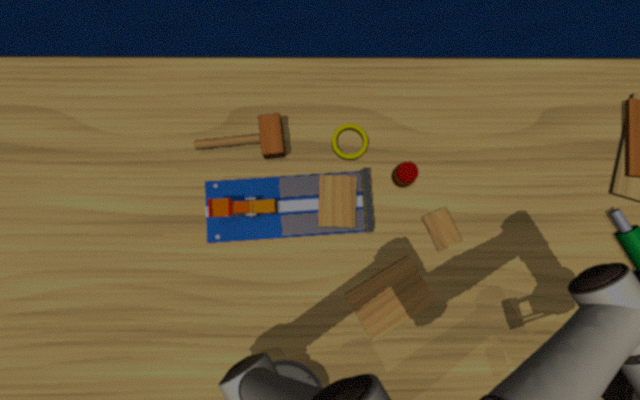

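View pics/scene0.png

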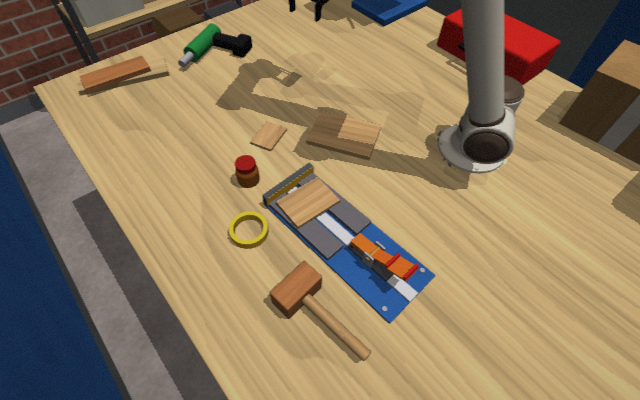

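Top view: the panel candidates are the plywood on the bed (338,201), a small sheet (442,229) and a large slab (388,297). The middle-sized one is on the bed, askew and short of the stop. The clip is orange at (245,207), the stop is at (366,200), and the mallet, tape and jar lie above it.

```bash
python3 - <<'E'
from h import *
c=cap('top'); im=c['im']
hsv=cv2.cvtColor(im,cv2.COLOR_BGR2HSV)
def show(n,m,z,roi=(195,160,385,250)):
    k=np.zeros_like(m); x0,y0,x1,y1=roi; k[y0:y1,x0:x1]=m[y0:y1,x0:x1]
    pts=cv2.findNonZero(k)
    cs,_=cv2.findContours(k,0,2); b=max(cs,key=cv2.contourArea)
    box=cv2.boxPoints(cv2.minAreaRect(cv2.convexHull(pts if n=='blue' else b)))
    print(n,len(pts),box.round(1).tolist()); print([plane(c,*p,z)[:2].round(4).tolist() for p in box])
    M=cv2.moments(b); print('  cen',plane(c,M['m10']/M['m00'],M['m01']/M['m00'],z).round(4))
show('blue',cv2.inRange(hsv,(100,120,60),(125,255,255)),.008)
show('wood',cv2.inRange(hsv,(10,50,90),(28,180,255)),.034,(305,165,362,240))
show('orange',cv2.inRange(hsv,(5,190,120),(18,255,255)),.06)
show('red',cv2.inRange(hsv,(0,190,100),(4,255,255)),.09)
x=cv2.resize(im[160:250,195:385],None,fx=4,fy=4,interpolation=cv2.INTER_CUBIC); 
s=cap('scene')['im'][155:325,255:445]; s=cv2.resize(s,None,fx=3,fy=3,interpolation=cv2.INTER_CUBIC)
cv2.imwrite('pics/a.png',x)
cv2.imwrite('pics/b.png',s)
E
```

```text
blue 3276 [[203.8000030517578, 181.6999969482422], [359.70001220703125, 171.6999969482422], [363.5, 231.6999969482422], [207.6999969482422, 241.8000030517578]]
[[0.5841, 0.2207], [0.6113, -0.2095], [0.4446, -0.2173], [0.4196, 0.2056]]
  cen [0.4586 0.1053 0.008 ]
wood 2710 [[318.0, 175.0], [356.0, 175.0], [356.0, 227.0], [318.0, 227.0]]
[[0.5974, -0.0934], [0.5972, -0.1964], [0.4563, -0.1942], [0.4568, -0.0927]]
  cen [ 0.527  -0.1443  0.034 ]
orange 529 [[212.0, 199.0], [230.0, 199.0], [230.0, 215.0], [212.0, 215.0]]
[[0.5297, 0.184], [0.5296, 0.1372], [0.4876, 0.1363], [0.4878, 0.1829]]
  cen [0.508  0.1608 0.06  ]
red 33 [[228.1999969482422, 199.10000610351562], [229.6999969482422, 198.89999389648438], [231.10000610351562, 213.89999389648438], [229.5, 214.0]]
[[0.5257, 0.1355], [0.5261, 0.1316], [0.4879, 0.1274], [0.4876, 0.1313]]
  cen [0.5048 0.131  0.09  ]
```

View pics/a.png

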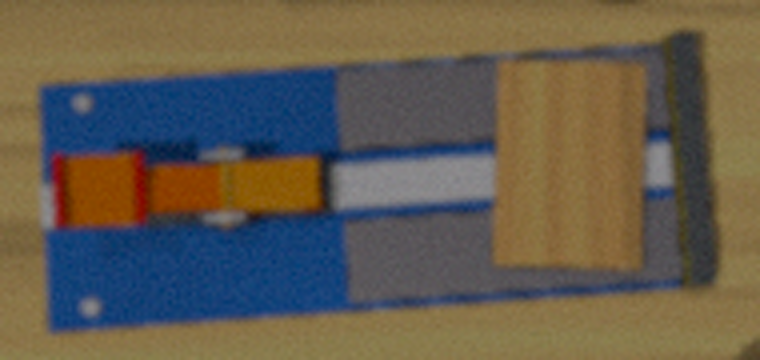

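The close crop shows the panel at an angle to the stop, with the stop edge on the right and the clip (shut) far to the left. The jig is yawed about +3.6°. Next I move above it for a wrist-camera measurement.

Emit:
step_arm(targets="-2.75 2.57 -0.72 0;-2.75 2.57 -0.72 0;-2.75 2.57 -0.72 0;-2.75 2.57 -0.72 0;-2.75 2.57 -0.72 0;-2.75 2.57 -0.72 0;-2.75 2.57 -0.72 0;-2.75 2.57 -0.72 0;-2.75 2.57 -0.72 0;-2.75 2.57 -0.72 0;-2.75 2.57 -0.72 0;-2.75 2.57 -0.72 0", claw=8.7)

```text
time_s: 1.2
tcp_pos: [0.4043, -0.2125, 0.3095]
ee_rot: [[-0.962, -0.273, 0.001], [-0.273, 0.962, 0.0], [-0.001, -0.0, -1.0]]
wrist_force: [1.4, -1.4, 0.0]
gripper_width: 1.0
gripper_force: 0.0
```

Emit:
step_arm(targets="-2.75 2.57 -0.72 0;-2.75 2.57 -0.72 0;-2.75 2.57 -0.72 0;-2.75 2.57 -0.72 0;-2.75 2.57 -0.72 0;-2.75 2.57 -0.72 0;0 0 0 -7;0 0 0 -7;0 0 0 -7;0 0 0 -7;0 0 0 -7;0 0 0 -7")

```text
time_s: 2.2
tcp_pos: [0.5204, -0.0208, 0.3519]
ee_rot: [[-0.527, -0.85, -0.001], [-0.85, 0.527, 0.0], [0.0, 0.001, -1.0]]
wrist_force: [1.2, 0.3, -0.2]
gripper_width: 0.997
gripper_force: 0.0
```

Emit:
step_arm(targets="0 0 0 -7;0 0 0 -7;0 0 0 -7;0 0 0 -7;0 0 0 -7;0 0 0 -0.8;0 0 0 0;0 0 0 0")

```text
time_s: 2.87
tcp_pos: [0.5205, -0.0209, 0.352]
ee_rot: [[0.061, -0.998, -0.0], [-0.998, -0.061, 0.0], [-0.0, 0.0, -1.0]]
wrist_force: [-0.0, 0.2, 0.1]
gripper_width: 0.997
gripper_force: 0.0
```

```bash
python3 - <<'E'
from h import *
s=sense(); print(s['time_s'],s['tcp_pos'],np.array(s['ee_rot']).round(4).tolist())
c=cap('wrist','w1.png'); print(c['f'],c['e'],c['R'].round(3).tolist())
E
```

```text
2.8667 [ 0.52045892 -0.02091834  0.35203274] [[0.0613, -0.9981, -0.0003], [-0.9981, -0.0613, 0.0], [-0.0001, 0.0003, -1.0]]
321.2476023600302 [ 0.52370528 -0.08722058  0.51440178] [[-0.998, -0.059, -0.015], [-0.06, 0.968, 0.244], [-0.0, 0.245, -0.97]]
```

View pics/w1.png

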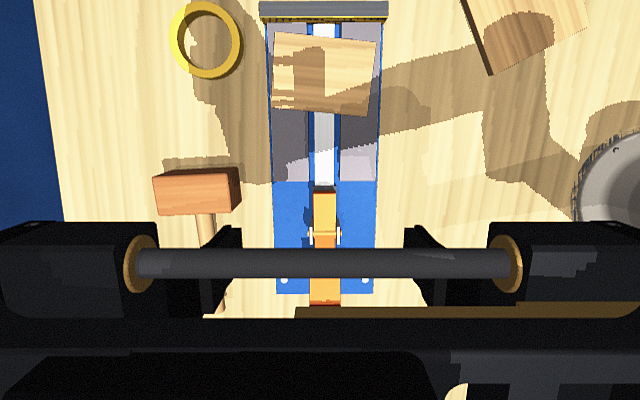

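The wrist view shows the stop at the top (row 18), the panel with corners near (275,32), (376,41), (367,116), (271,106), rail ends at row 182, and the clip nose at (325,187) with its pin at row 233. Up in the picture is tool +x, towards the stop.

```bash
python3 - <<'E'
from h import *
c=cap('wrist'); im=c['im']; hsv=cv2.cvtColor(im,cv2.COLOR_BGR2HSV)
# jig long edges from blue base rows 185..225
b=cv2.inRange(hsv,(100,130,60),(125,255,255))
L=[];Rr=[]
for v in range(30,222,2):
    x=np.where(b[v,255:390])[0]
    if len(x)<3: continue
    l,rr=plane(c,255+x[0]-.5,v,.008),plane(c,255+x[-1]+.5,v,.008)
    if .155<np.hypot(*(l-rr)[:2])<.18: L.append(l);Rr.append(rr)
L=np.array(L);Rr=np.array(Rr); print(len(L))
fl=np.polyfit(L[:,1],L[:,0],1); fr=np.polyfit(Rr[:,1],Rr[:,0],1); print('slopes deg',np.degrees(np.arctan([fl[0],fr[0]])),'width',np.polyval(fl,0)-np.polyval(fr,0))
yaw=-np.arctan((fl[0]+fr[0])/2); yj=np.array([-np.sin(yaw),np.cos(yaw)]); xj=np.array([np.cos(yaw),np.sin(yaw)])
mid0=np.array([(np.polyval(fl,0)+np.polyval(fr,0))/2,0]) # on axis
# rail ends
def railend(u):
    col=hsv[165:200,u]; sat=(b[165:200,u]>0); return 165+np.argmax(sat)-.5
es=[plane(c,u,railend(u),.022)[:2] for u in list(range(280,305,4))+list(range(346,374,4))]
s=np.mean([(e-mid0)@yj for e in es]); o=mid0+(s-.025)*yj; print('spread',np.std([(e-mid0)@yj for e in es]))
print('yaw',np.degrees(yaw),'origin',o)
J=lambda p:np.array([(p[:2]-o)@xj,(p[:2]-o)@yj])
# yellow face
ye=cv2.inRange(hsv,(20,150,60),(35,255,255))[10:30,262:386]; vv=np.where(ye); print('yellow rows',vv[0].min()+10,vv[0].max()+10, [J(plane(c,320,10+r_,z)).round(4).tolist() for r_,z in((vv[0].min(),.044),(vv[0].max()+1,.022))])
w=cv2.inRange(hsv,(8,45,60),(30,255,255)); k=np.zeros_like(w);k[27:125,262:386]=w[27:125,262:386]
k=cv2.morphologyEx(k,2,np.ones((3,3)))
cs,_=cv2.findContours(k,0,2);q=max(cs,key=cv2.contourArea);h=cv2.convexHull(q)
ap=cv2.approxPolyDP(h,6,True)[:,0]; print(ap.tolist(),[J(plane(c,*p,.034)).round(4).tolist() for p in ap])
for n,p,z in(('nose',(325,187),.03),('pin',(325,233),.052)): print(n,J(plane(c,*p,z)).round(4))
t=cap('top'); 
for n,p,z in(('noseT',(275.5,205.5),.03),('pinT',(251,207),.06),('tailT',(219.5,207.5),.087)): print(n,J(plane(t,*p,z)).round(4))
E
```

```text
93
slopes deg [-3.71358767 -3.64184613] width 0.16925434401134465
spread 0.0007042133853325154
yaw 3.6777183451714257 origin [ 0.51721578 -0.01496357]
yellow rows 17 23 [[0.0048, -0.2006], [0.005, -0.1978]]
[[275, 31], [375, 42], [366, 116], [271, 107]] [[0.0663, -0.1862], [-0.0705, -0.172], [-0.0611, -0.0735], [0.076, -0.0865]]
nose [-0.0016  0.0324]
pin [-0.0014  0.0994]
noseT [0.0004 0.0362]
pinT [-0.0026  0.0975]
tailT [-0.0015  0.1731]
```

Emit:
step_arm(targets="2.2 0.3 0 -0.17;2.2 0 0 0;0 0 3.5 0;0 0 3.5 0;0 0 3.5 0;0 0 3.5 0;0 0 3.5 0;0 0 3.5 0;0 0 3.5 0;0 0 3 0;0 0 2.5 0;0 0 1 0")

```text
time_s: 4.02
tcp_pos: [0.518, -0.0653, 0.0387]
ee_rot: [[0.065, -0.998, -0.007], [-0.998, -0.065, -0.001], [0.0, 0.007, -1.0]]
wrist_force: [-0.7, -0.6, 0.3]
gripper_width: 0.999
gripper_force: 0.0
```

Emit:
step_arm(targets="0 0 0.8 0;0 0 0.7 0;0 0 0.15 0;0 0 0 0")

```text
time_s: 4.35
tcp_pos: [0.5211, -0.065, 0.0263]
ee_rot: [[0.067, -0.998, 0.001], [-0.998, -0.067, 0.0], [-0.0, -0.001, -1.0]]
wrist_force: [-0.1, 0.1, 0.4]
gripper_width: 1.003
gripper_force: 0.0
```

Emit:
step_arm(targets="0.5 0 0 0;0.5 0 0 0;0.5 0 0 0;0.5 0 0 0;0.5 0 0 0;0.5 0 0 0;0.5 0 0 0;0.5 0 0 0;0.5 0 0 0;0.4 0 0 0;0.3 0 0 0;0 0 0 0")

```text
time_s: 5.35
tcp_pos: [0.5238, -0.1058, 0.0259]
ee_rot: [[0.064, -0.998, 0.001], [-0.998, -0.064, 0.013], [-0.013, -0.002, -1.0]]
wrist_force: [-7.5, 58.2, 13.9]
gripper_width: 1.004
gripper_force: 29.7
```

Emit:
step_arm(targets="0.1 0 0 0;0.1 0 0 0;0.1 0 0 0;0 0 0 0")

```text
time_s: 5.68
tcp_pos: [0.5239, -0.1061, 0.0259]
ee_rot: [[0.065, -0.998, 0.001], [-0.998, -0.065, 0.016], [-0.016, -0.002, -1.0]]
wrist_force: [-9.4, 69.3, 15.8]
gripper_width: 1.0
gripper_force: 35.7
```

The panel is hard against the stop and I overshot with the force (69 N, below the limit). Backing off.

Emit:
step_arm(targets="-0.5 0 0 0;-0.5 0 0 0;-0.1 0 0 0;0 0 0 0")

```text
time_s: 6.02
tcp_pos: [0.5237, -0.1049, 0.0259]
ee_rot: [[0.066, -0.998, 0.001], [-0.998, -0.066, 0.004], [-0.004, -0.002, -1.0]]
wrist_force: [-3.2, 22.8, 5.7]
gripper_width: 1.002
gripper_force: 11.2
```

Emit:
step_arm(targets="-0.5 0 0 0;-0.8 0 0 0;-0.8 0 0 0;-0.4 0 -1 0;0 0 -3 0;0 0 -3 0;0 0 -3 0;0 0 -3 0;-1 0 0 0;0 0 0 0;0 0 0 0", claw=0)

```text
time_s: 6.93
tcp_pos: [0.5204, -0.074, 0.1558]
ee_rot: [[0.067, -0.998, -0.0], [-0.998, -0.067, 0.0], [-0.0, 0.0, -1.0]]
wrist_force: [-0.4, -0.3, -0.3]
gripper_width: 0.245
gripper_force: 0.0
```

```bash
cat > m.py <<'E'
from h import *
yaw=np.radians(3.678); o=np.array([.51722,-.01496]); yj=np.array([-np.sin(yaw),np.cos(yaw)]); xj=np.array([np.cos(yaw),np.sin(yaw)])
J=lambda p:np.array([(p[:2]-o)@xj,(p[:2]-o)@yj])
E
python3 - <<'E'
from m import *
s=sense(); print(s['time_s'],s['tcp_pos'],J(s['tcp_pos']),np.array(s['ee_rot']).round(4).tolist())
c=cap('wrist','w2.png')
for n,p in(('near edge',(0,-.1)),('far',(0,-.2))): print(n,proj(c,[*(o+p[0]*xj+p[1]*yj),.034]))
E
```

```text
6.9333 [ 0.52043764 -0.07396776  0.15575932] [-0.00057428 -0.05909263] [[0.0669, -0.9978, -0.0002], [-0.9978, -0.0669, 0.0002], [-0.0002, 0.0002, -1.0]]
near edge (np.float64(321.03768541152476), np.float64(146.7544138551675))
far (np.float64(321.1600098588695), np.float64(20.792926143861507))
```

View pics/w2.png

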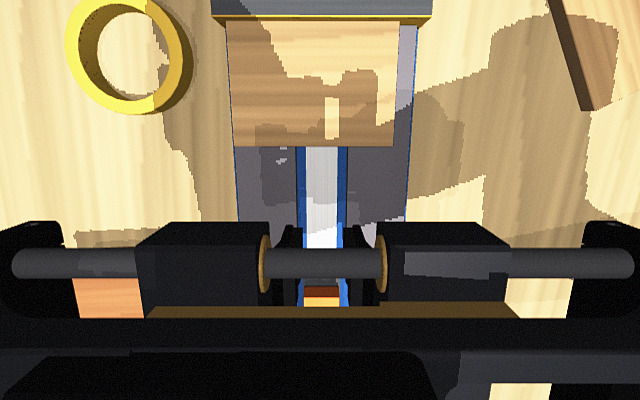

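Row 146.5 is the panel's near edge, straight from u=231 to 393 and matching the predicted flush row of 146.8. The far edge meets the yellow face at row 20, so the panel is flush and square. Now to the tail.

Emit:
step_arm(targets="-3.9 0 0 0.16;-3.9 0 0 0;-3.9 0 0 0;-3.9 0 0 0;-3.9 0 0 0;-3.9 0 0 0;0 0 2 0;0 0 2 0;0 0 1.2 0;0 0 0 0;0 0 0 0")

```text
time_s: 7.9
tcp_pos: [0.5053, 0.1587, 0.1022]
ee_rot: [[0.064, -0.998, -0.003], [-0.998, -0.064, -0.003], [0.002, 0.003, -1.0]]
wrist_force: [-0.2, 0.1, -0.3]
gripper_width: 0.008
gripper_force: 0.0
```

```bash
python3 - <<'E'
from m import *
s=sense(); print(s['time_s'],s['tcp_pos'],J(s['tcp_pos']),s['gripper_width'],s['wrist_force'])
c=cap('scene'); a,b=(proj(c,s['tcp_pos'])); print(a,b)
cv2.imwrite('pics/s2.png',cv2.resize(c['im'][170:340,280:470],None,fx=4,fy=3.5*4/3.5,interpolation=2)[:600])
E
```

```text
7.9 [0.50528582 0.15872625 0.10218217] [-0.00076778  0.17409408] 0.008016223225053767 [-0.17519587  0.11923186 -0.29555413]
403.72748323939754 264.15980825986907
```

View pics/s2.png

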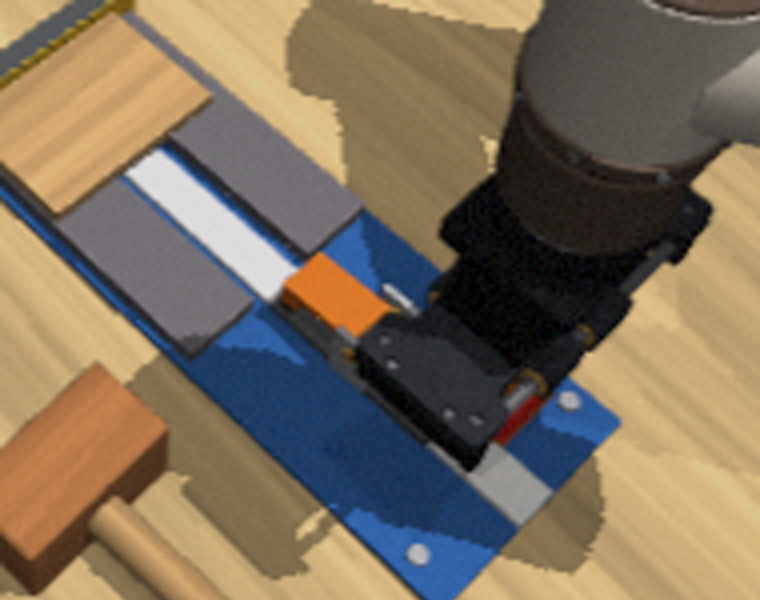

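The finger is over the tail, with the outer red ridge just visible at (520,415) behind it. Pressing.

Emit:
step_arm(targets="0 0 0.6 0;0 0 0.5 0;0 0 0.4 0;0 0 0.4 0;0 0 0.3 0;0 0 0 0")

```text
time_s: 8.45
tcp_pos: [0.5067, 0.1601, 0.0821]
ee_rot: [[0.064, -0.998, 0.002], [-0.998, -0.064, 0.001], [-0.001, -0.002, -1.0]]
wrist_force: [-0.6, 0.6, 5.4]
gripper_width: 0.006
gripper_force: 2.4
```

Emit:
step_arm(targets="0 0 0.5 0;0 0 0.5 0;0 0 0.5 0;0 0 0.5 0;0 0 0.4 0;0 0 0 0")

```text
time_s: 8.95
tcp_pos: [0.5069, 0.1602, 0.0587]
ee_rot: [[0.065, -0.998, 0.002], [-0.998, -0.065, 0.001], [-0.001, -0.002, -1.0]]
wrist_force: [-2.3, 0.6, 10.3]
gripper_width: 0.003
gripper_force: 5.3
```

Emit:
step_arm(targets="0 0 0.4 0;0 0 0.3 0;0 0 0 0;0.3 0 0 0;0.6 0 0 0;0.8 0 0 0;0.8 0 0 0;0.8 0 0 0;0.6 0 0 0;0.3 0 0 0;0 0 0 0")

```text
time_s: 9.87
tcp_pos: [0.5097, 0.1174, 0.0526]
ee_rot: [[0.065, -0.998, 0.003], [-0.998, -0.065, 0.0], [-0.0, -0.003, -1.0]]
wrist_force: [-1.7, -0.5, 12.2]
gripper_width: 0.005
gripper_force: 5.8
```

```bash
python3 - <<'E'
from m import *
s=sense(); print(s['time_s'],s['tcp_pos'],J(s['tcp_pos']),s['wrist_force'])
c=cap('scene')
cv2.imwrite('pics/s3.png',cv2.resize(c['im'][170:320,280:470],None,fx=4,fy=4,interpolation=2))
E
```

```text
9.8667 [0.50973482 0.11735206 0.05264122] [0.00101795 0.13251971] [-1.67666938 -0.51550557 12.20012041]
```

View pics/s3.png

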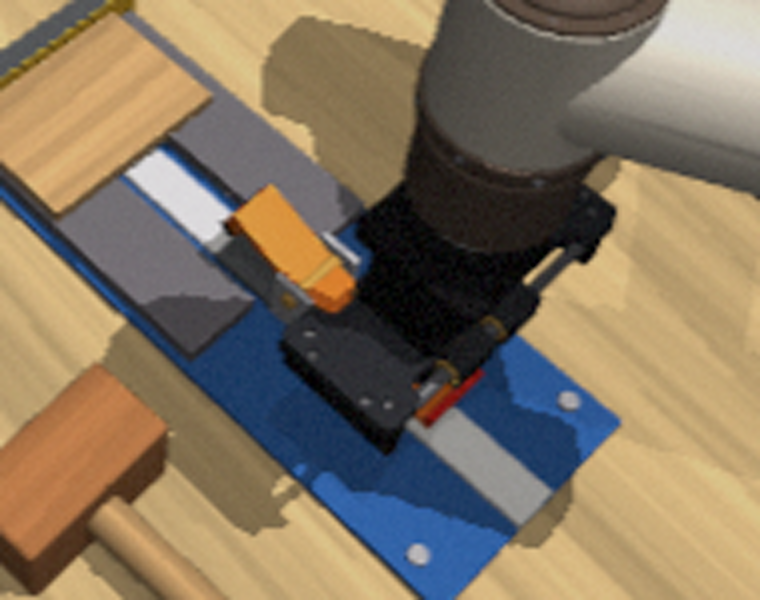

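The jaw is wide open and the clip is being carried along. Continuing the slide.

Emit:
step_arm(targets="0.5 0 0 0;1 0 0 0;1.2 0 0 0;1.2 0 0 0;1.2 0 0 0;1.2 0 0 0;1.2 0 0 0;1.2 0 0 0;1 0 0 0;0.8 0 0 0;0.4 0 0 0;0 0 0 0")

```text
time_s: 10.92
tcp_pos: [0.5169, 0.0079, 0.0526]
ee_rot: [[0.064, -0.998, 0.003], [-0.998, -0.064, -0.001], [0.001, -0.003, -1.0]]
wrist_force: [-1.3, -3.0, 10.9]
gripper_width: 0.005
gripper_force: 5.7
```

Emit:
step_arm(targets="0.3 0 0 0;0.3 0 0 0;0.3 0 0 0;0 0 0 0")

```text
time_s: 11.25
tcp_pos: [0.5174, -0.0004, 0.0526]
ee_rot: [[0.065, -0.998, 0.003], [-0.998, -0.065, -0.0], [0.0, -0.003, -1.0]]
wrist_force: [-1.4, -0.8, 12.5]
gripper_width: 0.006
gripper_force: 5.8
```

Emit:
step_arm(targets="0.3 0 0 0;0.3 0 0 0;0.3 0 0 0;0.3 0 0 0;0 0 0 0")

```text
time_s: 11.67
tcp_pos: [0.5182, -0.0125, 0.0526]
ee_rot: [[0.065, -0.998, 0.003], [-0.998, -0.065, -0.0], [0.0, -0.003, -1.0]]
wrist_force: [-1.4, -0.1, 12.2]
gripper_width: 0.004
gripper_force: 5.8
```

Emit:
step_arm(targets="0.3 0 0 0;0.3 0 0 0;0.2 0 0 0;0 0 0 0")

```text
time_s: 12.0
tcp_pos: [0.5188, -0.019, 0.0524]
ee_rot: [[0.064, -0.998, 0.004], [-0.998, -0.064, 0.002], [-0.002, -0.004, -1.0]]
wrist_force: [-2.6, 6.4, 12.0]
gripper_width: 0.006
gripper_force: 6.4
```

Emit:
step_arm(targets="0.2 0 0 0;0.2 0 0 0;0 0 0 0")

```text
time_s: 12.25
tcp_pos: [0.5196, -0.0219, 0.0527]
ee_rot: [[0.065, -0.998, 0.005], [-0.998, -0.065, 0.003], [-0.003, -0.005, -1.0]]
wrist_force: [-3.2, 11.3, 12.2]
gripper_width: 0.004
gripper_force: 7.0
```

```bash
python3 - <<'E'
from m import *
s=sense(); print(s['time_s'],s['tcp_pos'],J(s['tcp_pos']),s['wrist_force'])
c=cap('scene')
cv2.imwrite('pics/s4.png',cv2.resize(c['im'][150:290,250:440],None,fx=4,fy=4,interpolation=2))
E
```

```text
12.25 [ 0.51961398 -0.02189016  0.05266432] [ 0.00194448 -0.00706945] [-3.15135594 11.33957818 12.22476754]
```

View pics/s4.png

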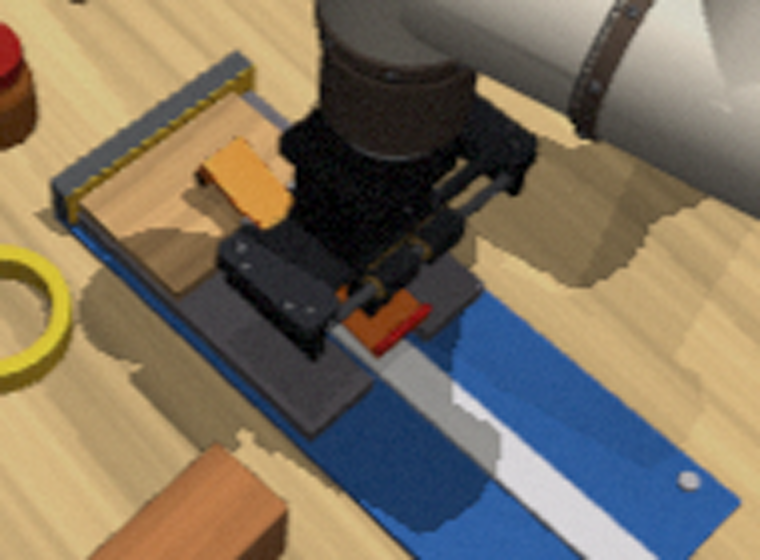

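The open jaw at (245,180) is over the panel and the throat is at its edge, with the finger starting to slip forward on the tail. I'll give a little more push, then release straight up.

Emit:
step_arm(targets="0.2 0 0 0;0.2 0 0 0;0 0 0 0")

```text
time_s: 12.55
tcp_pos: [0.5204, -0.0255, 0.0529]
ee_rot: [[0.065, -0.998, 0.006], [-0.998, -0.065, 0.003], [-0.003, -0.007, -1.0]]
wrist_force: [-3.1, 12.7, 14.2]
gripper_width: 0.006
gripper_force: 7.5
```

Emit:
step_arm(targets="0 0 -0.5 0;0 0 -0.5 0;0 0 -0.5 0;0 0 -0.5 0;0 0 -0.5 0;0 0 -1 0;0 0 -1 0;0 0 -2 0;0 0 -3 0;0 0 -3 0;0 0 -3 0;0 0 0 0")

```text
time_s: 13.55
tcp_pos: [0.5214, -0.0281, 0.2125]
ee_rot: [[0.065, -0.998, 0.012], [-0.998, -0.065, 0.001], [0.0, -0.012, -1.0]]
wrist_force: [0.6, -0.6, 0.7]
gripper_width: 0.008
gripper_force: 0.0
```

Emit:
step_arm(targets="-3 0 -2 0;-3 0 -2 0;-3 0 -2 0;-3 0 -2 0;-3 0 -2 0;-3 0 0 0;0 0 0 0;0 0 0 0")

```text
time_s: 14.22
tcp_pos: [0.5058, 0.1526, 0.3055]
ee_rot: [[0.066, -0.998, -0.001], [-0.998, -0.066, -0.0], [0.0, 0.001, -1.0]]
wrist_force: [0.6, 0.4, -1.6]
gripper_width: 0.008
gripper_force: 0.0
```

```bash
python3 - <<'E'
from m import *
s=sense(); print(s['time_s'],s['tcp_pos'],s['wrist_force'])
c=cap('wrist','w5.png'); 
for n,p in(('near edge',(0,-.1,.034)),('far',(0,-.2,.034)),('nose',(0,-.147,.06)),('pin',(0,-.086,.052))): print(n,proj(c,[*(o+p[0]*xj+p[1]*yj),p[2]]))
a=cv2.resize(c['im'][0:240,200:440],(560,560),interpolation=2)
cv2.imwrite('pics/v.png',a)
E
```

```text
14.2167 [0.50584303 0.152579   0.30549658] [ 0.64736531  0.43403999 -1.59860687]
near edge (np.float64(321.4477966727691), np.float64(-62.9305427156265))
far (np.float64(321.50652101662143), np.float64(-171.10039305385519))
nose (np.float64(321.4161178412827), np.float64(-129.1755298452372))
pin (np.float64(321.4007248051242), np.float64(-57.01072492981254))
```

View pics/v.png

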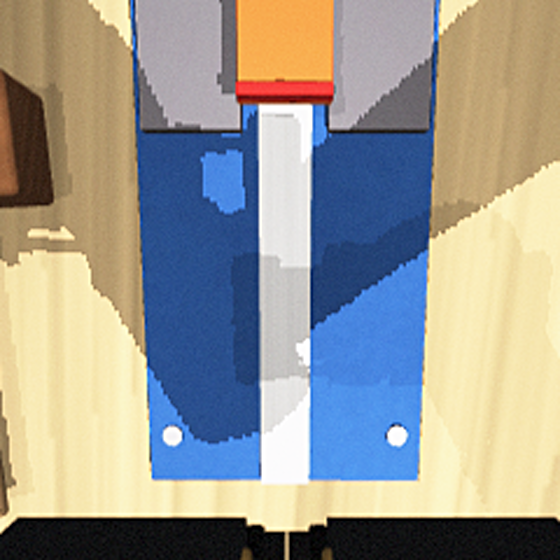

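This view is too far back and shows only the tail and the free track. I'll move forward for the last look.

Emit:
step_arm(targets="3.5 0 -1.5 0;3.5 0 -1.5 0;3.5 0 -1.5 0;3.5 0 0 0;2 0 0 0;0 0 0 0;0 0 0 0")

```text
time_s: 14.85
tcp_pos: [0.5161, -0.0101, 0.3502]
ee_rot: [[0.06, -0.998, -0.001], [-0.998, -0.06, -0.0], [0.0, 0.001, -1.0]]
wrist_force: [-0.2, -0.3, -0.1]
gripper_width: 0.01
gripper_force: 0.0
```

```bash
python3 - <<'E'
from m import *
s=sense(); print(s['time_s'],s['tcp_pos'],s['wrist_force'])
c=cap('wrist')
P=lambda x,y,z:np.round(proj(c,[*(o+x*xj+y*yj),z]),1)
print('edgeL/R',P(.07,-.1,.034),P(-.07,-.1,.034),'far',P(0,-.2,.034),'nose',P(0,-.147,.045),'pin',P(0,-.086,.052))
w=c['im'][0:240,200:440]; t=cap('scene')['im'][150:290,250:440]
w=cv2.resize(w,(400,400),interpolation=2); t=cv2.resize(t,(400,295),interpolation=2)
b=np.zeros((400,800,3),np.uint8); b[:,:400]=w; b[:295,400:]=t; cv2.imwrite('pics/final.png',b)
E
```

```text
14.85 [ 0.51609266 -0.01014166  0.35021836] [-0.21785329 -0.27056622 -0.06209279]
edgeL/R [271.3  89.1] [370.2  88.5] far [320.3  10.2] nose [320.5  51.4] pin [320.8  98.4]
```

View pics/final.png

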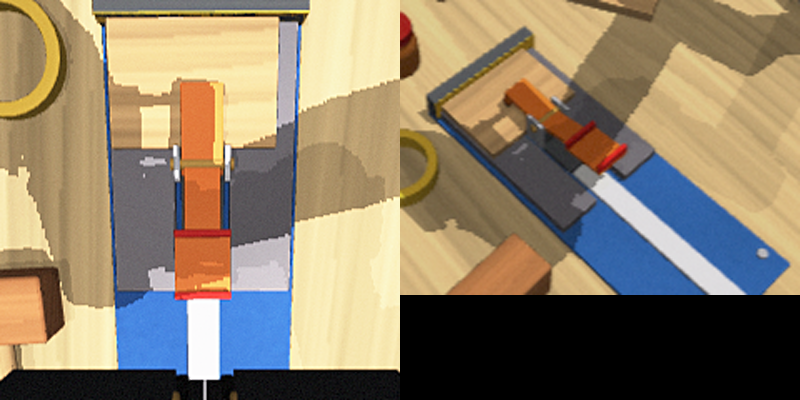

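The final view shows the panel's near edge level at row 89 (the predicted flush row). The far edge is on the yellow face, the pin is at row 97 (predicted 98 when seated), and the jaw is shut on the panel. Handing in.

```bash
python3 -c "
from station import r
print(r.finish_job())"
```

```text
the job is handed in; nothing more can be done
None
```

The panel is flush and square against the stop with the clip seated and its jaw closed on it; I handed the job in at about 15 s, with a brief overshoot to about 70 N at the wrist while squaring (limit 120 N).

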